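# Stack the tapas boards and hold the self-closing drawer open

## Task

Help me put the tapas boards away: lay the two light boards squarely on top of the dark one, edges flush all round, in a single pile of three, and let go of them. Then take the green handle of the self-closing drawer, pull it out until the drawer's front panel stands centred over the yellow tape stripe, and finish while still holding it there, because its spring would shut it. Leave the coffee pot, the spice jar and the mug where they stand.

Things in the scene. Friction and masses are not known exactly. Their poses are not given: they have to be found in the camera images.
- board_dark: dark brown wooden tapas board, flat slab 150 (its x) x 60 (its y) x 16 mm (z), about 100 g, loose, flat on the counter; origin at the centre of its underside. The bottom of the pile.
- board_a: light wooden tapas board, same size as the dark one: 150 (x) x 60 (y) x 16 mm (z), about 100 g, loose, flat on the counter; origin at the centre of its underside. Either light board may be the middle one.
- board_b: the other light wooden tapas board, identical to board_a; origin at the centre of its underside
- cabinet: white countertop drawer unit with a wooden top, fixed, 240 deep (x) x 200 wide (y) x 100 mm high; origin at counter level in the middle of its front edge (the body extends to +x); its own -x axis is the way the drawer opens (roughly towards the robot)
- drawer: self-closing drawer, slides along the cabinet's -x up to 170 mm out; a spring pulls it shut: 3 N when shut, 4.5 N more per 100 mm. Origin: middle of its white front panel, at counter level (8 mm before the cabinet's origin when shut); this point goes over the stripe's middle line. Panel 16 mm thick (x), 200 mm wide, top edge 94 mm above the counter; axes as the cabinet's
- drawer_handle (a point): centre of the drawer's green bar handle, 72 mm above the counter and 56 mm in front of the middle of the panel's thickness, axes as the cabinet's. The bar runs 136 mm along y, is 12 mm thick (x) and 14 mm high (z), with a steel leg to the panel at each end (y = +-62 mm). 42 mm clear gap between bar and panel for a finger from above
- stripe: yellow tape stripe flat on the counter (1 mm, cannot be bumped into), 30 mm wide (x) and 300 mm long (y), lying across the drawer's path parallel to the panel, 70 to 120 mm out from where the panel stands when shut, showing on both sides; origin at its centre, axes as the cabinet's. The mark for the drawer's front panel
- moka: aluminium stovetop coffee pot, 92 mm across, 160 mm high, black handle on its +y side reaching 91 mm from the axis; loose; origin at the centre of its underside; leave alone
- spice_jar: spice jar with red cap, 48 mm across, 85 mm high, loose; origin at the centre of its underside; leave alone
- mug: blue mug, 80 mm across, 90 mm high, ear on its +y side; loose; origin at the centre of its underside; leave alone
Things that resemble listed ones, but are neither listed nor needed, are in the scene too. What is shaped like the board_b but red is not meant.

How it is judged:
On the way, in this order (a step that is already met when the one before it is completed fails the run):
1. one light board lies squarely on the dark one, let go (((horizontal distance between board_a and board_dark below 0.009 m and angle between the x axis of board_a and the x axis of board_dark, either way round below 0.12 rad and angle between board_a's own z axis and vertical below 0.06 rad and z of board_a in the frame of board_dark between 0.012 and 0.02 m and linear speed of board_a below 0.03 m/s and contact force between the fingers and board_a below 0.2 N) or (horizontal distance between board_b and board_dark below 0.009 m and angle between the x axis of board_b and the x axis of board_dark, either way round below 0.12 rad and angle between board_b's own z axis and vertical below 0.06 rad and z of board_b in the frame of board_dark between 0.012 and 0.02 m and linear speed of board_b below 0.03 m/s and contact force between the fingers and board_b below 0.2 N))), for 0.2 s.
2. both light boards lie squarely on the dark one, let go (((horizontal distance between each of board_a, board_b and board_dark below 0.009 m and angle between the x axis of each of board_a, board_b and the x axis of board_dark, either way round below 0.12 rad and angle between each of board_a, board_b's own z axis and vertical below 0.06 rad and z of board_a in the frame of board_dark between 0.012 and 0.02 m and z of board_b in the frame of board_dark between 0.028 and 0.036 m) or (horizontal distance between each of board_b, board_a and board_dark below 0.009 m and angle between the x axis of each of board_b, board_a and the x axis of board_dark, either way round below 0.12 rad and angle between each of board_b, board_a's own z axis and vertical below 0.06 rad and z of board_b in the frame of board_dark between 0.012 and 0.02 m and z of board_a in the frame of board_dark between 0.028 and 0.036 m)) and linear speed of each of board_a, board_b, board_dark below 0.03 m/s and contact force between the fingers and board_a below 0.2 N and contact force between the fingers and board_b below 0.2 N and contact force between the fingers and board_dark below 0.2 N and angle between board_dark's own z axis and vertical below 0.06 rad and height (world z) of board_dark below 0.005 m), for 0.2 s.
3. the drawer is held by its handle with its panel at the stripe (x of drawer in the frame of stripe between -0.012 and 0.012 m and linear speed of drawer below 0.02 m/s and contact force between the fingers and drawer_c5 above 2 N), for 0.5 s.
At the end, for the whole second after the job is handed in: Boards piled, dark lowest on the counter, light ones within 9 mm and 0.12 rad of it, level, still, untouched; drawer still, panel within 12 mm of the stripe's middle line, held by the fingers on its handle (over 2 N), no loose thing against the drawer unit (all of step 2 and all of step 3 and contact force between cabinet and board_a below 0.3 N and contact force between cabinet and board_b below 0.3 N and contact force between cabinet and board_dark below 0.3 N and contact force between cabinet and moka below 0.3 N and contact force between cabinet and spice_jar below 0.3 N and contact force between cabinet and mug below 0.3 N); the arm keeps its last pose, push and grip.
It fails at once if the coffee pot is shifted by more than 30 mm or tipped (distance of moka from where it was at the start of the episode above 0.03 m or angle between moka's own z axis and vertical above 0.3 rad).
It fails at once if the spice jar is shifted by more than 30 mm or tipped (distance of spice_jar from where it was at the start of the episode above 0.03 m or angle between spice_jar's own z axis and vertical above 0.3 rad).
It fails at once if the mug is shifted by more than 30 mm or tipped (distance of mug from where it was at the start of the episode above 0.03 m or angle between mug's own z axis and vertical above 0.3 rad).
It also fails if it takes over 70 s, if anything falls off the work surface, if the arm or the gripper's body presses on something with over 40 N, if the wrist force passes 120 N, or if a joint passes its speed limit or range.

## Robot

A 6-joint arm with a two-finger parallel gripper is mounted at the origin on the work surface. World frame = base frame: x ahead of the robot, y to its left, z up, the work surface at z = 0. Lengths are in m, angles in rad, forces in N, time in s.
With the tool pointing down it reaches from about 0.25 to 0.725 m from the base axis. Payload 4 kg.
Tool frame: the origin (TCP) lies midway between the tips of the shut fingers; the grasp point (between the pads) lies 19 mm behind it (bot.grip_depth is the distance from the TCP to the grasp point, in m); z points along the fingers, y is the line along which they close (so a half turn about z gives the same grasp; the last joint's range is limited). The gripper opens to 85 mm and grips with 20 to 120 N. Pads are 22 mm wide; open, the fingers measure 114 mm over their backs; the gripper's body (76 mm by 85 mm) begins 54 mm behind the grasp point. The pads swing forward as they close: fully open they stand 13 mm farther back than shut.
Start: joints at [-1.222, 0.241, 0.005, 1.335, 0, 1.571], TCP at [0.171, -0.47, 0.201] pointing down, gripper open.
Joint ranges: [-2.72, 2.72], [-1.05, 1.87], [-1.09, 1.28], [-1.99, 2.15], [-1.42, 1.44], [-3.14, 3.14]. Speed limits (rad/s): [2.79, 2.79, 3.14, 3.14, 3.14, 3.14].

## Interface

Orientations are given as a unit quaternion [x, y, z, w].
In Python, from workcell import bot gives the robot as it stands.
- The arm moves only by the shell command python3 -m creep 'ROWS'. ROWS is JSON, one flat list of numbers, 5 for each row, row after row: the shift along the world's x, y, z in m, then the turn about the world's z in rad, then the finger opening in m, from 0 to 0.0854. In form: [x, y, z, twist, claw, x, y, z, twist, claw, ...]. A call has 1 to 10 rows; each row is the pose to reach, as a shift and turn from the pose commanded when the call began; what a row does not reach only later rows make up. A row lasts 1/12 s, in which the tool goes at most 41.7 mm and 7.16 degrees, less where a joint would pass 70% of its speed; a pose out of reach is approached as far as the arm can. A call with a gripper value outside its range is refused whole. The fingers move at their own pace and stop on an object; the grip force is fixed at half the most. Time passes only in rows, so rows that repeat a pose let the fingers close. It gives the time, the measured TCP pose, the force, the opening and the grip force at its end, in the units of the state.
- bot.get_obs(): the state, without advancing time (a new reading comes with each control period).
- bot.camera(name): name is "scene" or "top" or "wrist"; returns a dict with "pixels" (400x640x3 uint8, red, green, blue), "camera_matrix" (3x3 intrinsics, pixels), "extrinsics" (4x4, takes a point from world to camera coordinates); the wrist camera has in their place "T_tool_cam" (4x4, takes a point from camera to tool coordinates, whose origin is the TCP and whose axes are the flange's). Camera axes: x right, y down, z forward; pixel columns grow to the right and rows downward; lengths in m; the calibration is good to about 2 mm. A picture is of the moment at which its call begins: read the wrist's pose just before it. There is no depth.
- bot.job_done(): hands the job in; it is judged then, once.
Trained networks look in the newest picture that a camera, given by its name, has taken for a name from the list of things; names that differ only in an ending like _2 or _b are one class to them, and where a whole thing is asked for, a point or a joint stands for the part that bears it (a point fixed in the world has none). Each returns a list of dicts, best first, with "score" (0 to 1); they miss things now and then, are a little off and sometimes report something else, mostly with a low value. They report only what shows in the picture. A call takes as long as a camera call. They do not tell look-alikes from the thing itself.
- bot.look_for(camera, thing): "centre" ([column, row] as shares, 0 to 1, of the picture: columns of its width, rows of its height, amid what is visible of it).
- bot.place_of(camera, thing): "centre" ([column, row] as shares, 0 to 1, of the picture: columns of its width, rows of its height: a listed point, or the origin of a listed thing).
The state is a dict: "clock": time; "joint_pos": joint angles; "joint_vel": joint speeds; "tau": joint torques, N m; "eef_pos": TCP position; "tool_rot": TCP orientation; "ft_force": force on the tool from outside, world axes, zero at the start; "ft_torque": the same for the moment, N m; "grip_width": finger opening in m; "grasp_force": force on a finger pad.
Only numpy, scipy, OpenCV 4.12 (cv2) and the standard library are available. Lean on these libraries where they do the work, as an engineer would, in place of code of your own. Each camera call takes 0.05 s, during which the arm holds its last target. There are 200 camera calls.

## Working session

There is one attempt and no reset: what is moved stays moved. The work goes in short steps, Python scripts to look and compute and a shell command to move; the robot and the scene stay as the last step left them, time stands still between calls to the robot, and variables do not carry over. Pictures are saved under pics/ and viewed, at most 10 in all, crops included, and the job is handed in when it is done.

```bash
mkdir -p pics; cat > h.py <<'E'
import numpy as np, cv2
from workcell import bot
from scipy.spatial.transform import Rotation as R
def P(c):
    "returns K, cam pos, R cam->world"
    K=np.array(c["camera_matrix"])
    if "extrinsics" in c:
        E=np.linalg.inv(np.array(c["extrinsics"]))
    else:
        o=c["obs"]; T=np.eye(4); T[:3,:3]=R.from_quat(o["tool_rot"]).as_matrix(); T[:3,3]=o["eef_pos"]
        E=T@np.array(c["T_tool_cam"])
    return K,E
def cam(n):
    o=bot.get_obs(); c=bot.camera(n); c["obs"]=o; return c
def ray(c,uv):
    K,E=P(c); d=E[:3,:3]@np.linalg.inv(K)@np.array([uv[0],uv[1],1.]); return E[:3,3],d
def onz(c,uv,z):
    o,d=ray(c,uv); return o+d*(z-o[2])/d[2]
def proj(c,p):
    K,E=P(c); q=np.linalg.inv(E)@np.append(p,1); q=K@q[:3]; return q[:2]/q[2]
def tri(rs):
    A=0;b=0
    for o,d in rs:
        d=d/np.linalg.norm(d); M=np.eye(3)-np.outer(d,d); A=A+M; b=b+M@o
    return np.linalg.solve(A,b)
def save(c,f,s=1): cv2.imwrite(f,cv2.resize(c["pixels"][:,:,::-1],None,fx=s,fy=s))
E
python3 - <<'E'
from h import *
for n in ["top","scene"]:
    c=cam(n); save(c,f"pics/{n}0.png",1.25)
    for t in ["board_dark","board_a","cabinet","drawer","drawer_handle","stripe","moka","spice_jar","mug"]:
        for k,z in ((bot.place_of,{"drawer_handle":.072}.get(t,0)),):
            for r in k(n,t)[:4]:
                uv=np.array(r["centre"])*[640,400]
                print(n,t,round(r["score"],2),uv.round(),onz(c,uv,z).round(3))
print(bot.get_obs())
E
```

```text
top board_dark 0.72 [173. 212.] [0.473 0.403 0.   ]
top board_a 0.98 [225. 179.] [0.583 0.242 0.   ]
top board_a 0.71 [322. 237.] [ 0.405 -0.075  0.   ]
top board_a 0.69 [236. 272.] [0.289 0.193 0.   ]
top board_a 0.58 [270. 204.] [0.506 0.095 0.   ]
top cabinet 0.8 [378. 166.] [ 0.64  -0.249  0.   ]
top cabinet 0.74 [270. 206.] [0.501 0.093 0.   ]
top drawer 0.84 [372. 166.] [ 0.637 -0.229  0.   ]
top drawer_handle 0.98 [375. 179.] [ 0.589 -0.23   0.072]
top stripe 0.67 [370. 186.] [ 0.572 -0.227  0.   ]
top stripe 0.17 [277. 126.] [0.761 0.081 0.   ]
top moka 0.77 [275. 123.] [0.769 0.085 0.   ]
top spice_jar 0.54 [215. 131.] [0.738 0.279 0.   ]
top spice_jar 0.29 [372. 170.] [ 0.624 -0.233  0.   ]
top mug 0.88 [463. 187.] [ 0.578 -0.523  0.   ]
scene board_dark 0.93 [456. 160.] [0.466 0.424 0.   ]
scene board_a 0.91 [367. 144.] [0.305 0.193 0.   ]
scene board_a 0.77 [302. 196.] [ 0.427 -0.071  0.   ]
scene board_a 0.72 [423. 206.] [0.585 0.248 0.   ]
scene board_a 0.58 [364. 199.] [0.5   0.098 0.   ]
scene cabinet 0.61 [273. 278.] [ 0.653 -0.232  0.   ]
scene drawer_handle 0.85 [2
[... 317 characters left out ...]
_pos': array([-1.22199662e+00,  2.40556566e-01,  5.02425163e-03,  1.33518315e+00,
        3.03856139e-05,  1.57080924e+00]), 'joint_vel': array([ 5.48058271e-05,  1.00851897e-03,  7.19873980e-04, -3.35022411e-04,
        1.40661488e-03,  1.48394598e-03]), 'tau': array([ 1.02479309e-03, -3.72219694e+01,  2.52695364e+01,  1.10247915e-03,
        1.02898618e-04, -7.49956172e-06]), 'eef_pos': array([ 0.17090171, -0.46990806,  0.20133746]), 'tool_rot': array([9.84831971e-01, 1.73510767e-01, 2.19781511e-05, 3.71818815e-05]), 'ft_force': array([-0.20333051, -0.73858106, -0.47754326]), 'ft_torque': array([-0.02000455, -0.00278016, -0.02586994]), 'grasp_force': 0.0, 'grip_width': 0.08525621095395697}
```

View pics/top0.png

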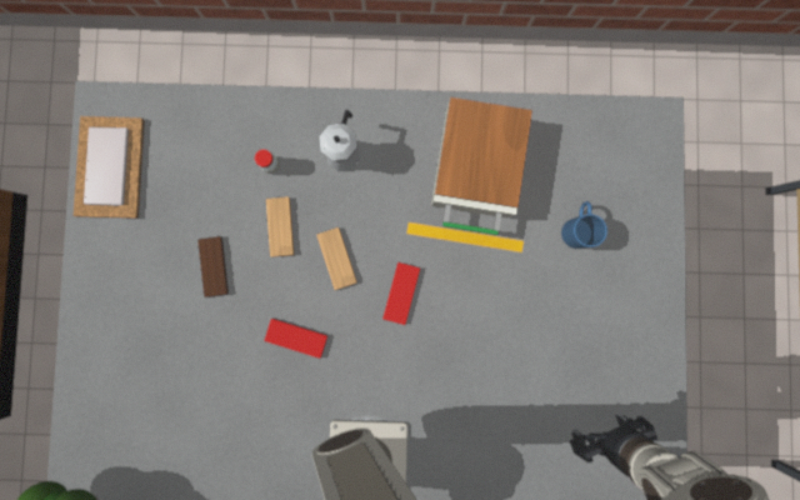

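View pics/scene0.png

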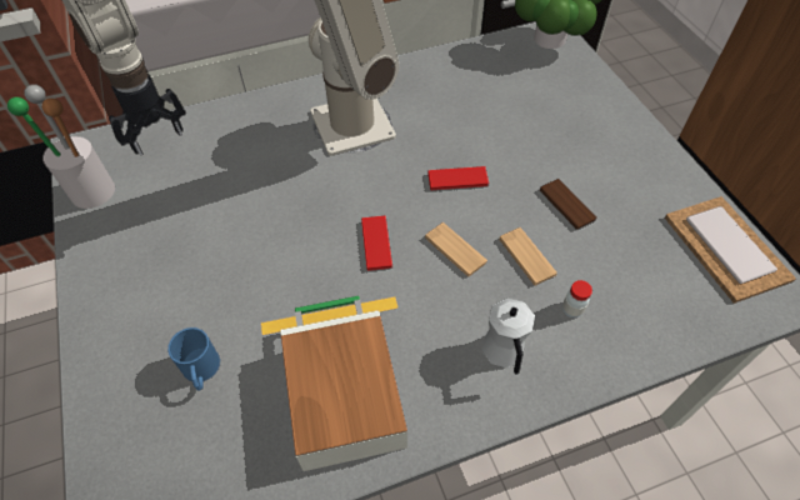

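The top view shows the dark board at (213,266), the light boards at (280,226) and (337,258), two red decoys, and the cabinet with its green bar at (470,228) just behind the yellow stripe. The scene view agrees. I'll fit the poses next.

```bash
cat >> h.py <<'E'
from scipy.optimize import minimize, least_squares
def box(x,y,yaw,z,L=.15,W=.06,H=.016):
    c,s=np.cos(yaw),np.sin(yaw)
    return [[x+c*a-s*b,y+s*a+c*b,z-h] for a in(-L/2,L/2) for b in(-W/2,W/2) for h in(0,H)]
def mask(c,kind):
    h=cv2.cvtColor(np.ascontiguousarray(c["pixels"]),cv2.COLOR_RGB2HSV)
    lo,hi={"light":((8,50,120),(24,190,255)),"dark":((0,60,15),(20,255,125)),"yellow":((20,150,120),(32,255,255)),"green":((45,120,40),(85,255,255))}[kind]
    return cv2.inRange(h,lo,hi)
def blob(c,kind,uv,r=6):
    m=mask(c,kind); m=cv2.morphologyEx(m,cv2.MORPH_CLOSE,np.ones((3,3)))
    n,l,st,ce=cv2.connectedComponentsWithStats(m)
    i=1+np.argmin([np.hypot(*(ce[k]-uv))+(1e4 if st[k,4]<60 else 0) for k in range(1,n)])
    return (l==i).astype(np.uint8)*255
def fitbox(cs,ms,p0,z=None):
    S=16
    def cost(p):
        zz=p[3] if z is None else z; t=0
        for c,m in zip(cs,ms):
            q=np.array([proj(c,v) for v in box(p[0],p[1],p[2],zz)]); H=cv2.convexHull(q.astype(np.float32))
            im=np.zeros((m.shape[0]*4,m.shape[1]*4),np.uint8)
            cv2.fillPoly(im,[np.round(((H+.5)*4-.5)*S).astype(np.int32)],255,shift=4)
            x,y,w,h=cv2.boundingRect(m); x,y=max(x-12,0),max(y-12,0)
            a=im[y*4:(y+h+24)*4,x*4:(x+w+24)*4]; b=cv2.resize(m[y:y+h+24,x:x+w+24],None,fx=4,fy=4,interpolation=cv2.INTER_NEAREST)[:a.shape[0],:a.shape[1]]
            t+=1-np.logical_and(a,b).sum()/np.logical_or(a,b).sum()
        return t
    p0=list(p0[:3])+([.016] if z is None else [])
    d=np.diag([.01,.01,.08,.01])[:len(p0),:len(p0)]
    r=minimize(cost,p0,method="Nelder-Mead",options=dict(initial_simplex=np.vstack([p0,np.array(p0)+d]),xatol=1e-4,fatol=1e-4,maxiter=250))
    return r.x,r.fun
E
python3 - <<'E'
from h import *
ct,cs=cam("top"),cam("scene")
for nm,k,xy in (("A","light",(.583,.245)),("B","light",(.503,.097)),("dark","dark",(.47,.413))):
    ms=[blob(c,k,proj(c,[*xy,.008])) for c in (ct,cs)]
    print(nm,[int((m>0).sum()) for m in ms])
    yaw0={"A":0.,"B":.25,"dark":.05}[nm]
    for f in (1,):
        print(" both, z free",*[np.round(v,4) for v in fitbox([ct,cs],ms,(*xy,yaw0))])
        print(" top  z=.016",*[np.round(v,4) for v in fitbox([ct],ms[:1],(*xy,yaw0),.016)])
        print(" scen z=.016",*[np.round(v,4) for v in fitbox([cs],ms[1:],(*xy,yaw0),.016)])
rs=[]
for c in (ct,cs):
    for k,z in (("yellow",.001),("green",.079)):
        m=mask(c,k); pts=cv2.findNonZero(m).reshape(-1,2)
        w=np.array([onz(c,p,z) for p in pts])[:,:2].astype(np.float32)
        r=cv2.minAreaRect(w); print(k,len(pts),np.round(r[0],4),np.round(r[1],4),round(r[2],2))
        if k=="green": rs.append(ray(c,pts.mean(0)))
print("handle tri",tri(rs).round(4))
E
```

```text
A [912, 906]
 both, z free [0.5764 0.2466 0.1213 0.0089] 0.1856
 top  z=.016 [0.5749 0.2448 0.1068] 0.0507
 scen z=.016 [0.5808 0.2456 0.0814] 0.1396
B [929, 895]
 both, z free [0.4987 0.0971 0.3536 0.0088] 0.1624
 top  z=.016 [0.4977 0.0958 0.3514] 0.0349
 scen z=.016 [0.5031 0.0976 0.3244] 0.1231
dark [851, 794]
 both, z free [0.4675 0.415  0.16   0.0023] 0.2404
 top  z=.016 [0.4669 0.4102 0.146 ] 0.1404
 scen z=.016 [0.4736 0.4081 0.1573] 0.1299
yellow 786 [ 0.5626 -0.2312] [0.2973 0.0277] 82.34
green 352 [0.2448 0.2573] [0.0885 1.2818] 34.33
yellow 753 [ 0.5685 -0.232 ] [0.2971 0.0277] 82.26
green 1897 [ 0.157  -0.0224] [1.7381 0.9046] 86.8
handle tri [0.1825 0.2719 0.2936]
```

```bash
python3 -m creep '[0.1,0.165,0.05,0,0.085, 0.19,0.33,0.05,0,0.085, 0.19,0.33,0.05,0,0.085, 0.19,0.33,0.05,0,0.085, 0.19,0.33,0.05,0,0.085, 0.19,0.33,0.05,0,0.085, 0.19,0.33,0.05,0,0.085, 0.19,0.33,0.05,0,0.085, 0.19,0.33,0.05,0,0.085, 0.19,0.33,0.05,0,0.085]'; python3 -m creep '[0.06,0.237,0,0,0.085, 0.137,0.237,0,0,0.085, 0.137,0.237,0,0,0.085, 0.137,0.237,0,0,0.085, 0.137,0.237,0,0,0.085, 0.137,0.237,0,0,0.085, 0.137,0.237,0,0,0.085, 0.137,0.237,0,0,0.085, 0.137,0.237,0,0,0.085]'
cat >> h.py <<'E'
def wristfit(things):
    c=cam("wrist"); out={}
    for nm,k,x,y,yaw,z in things:
        m=blob(c,k,proj(c,[x,y,z])); out[nm]=fitbox([c],[m],(x,y,yaw),z)
        print(nm,int((m>0).sum()),*[np.round(v,4) for v in out[nm]])
    return c
E
python3 - <<'E'
from h import *
c=cam("wrist"); save(c,"pics/w1.png"); print(c["T_tool_cam"])
for n,p in (("B",(.498,.096,.016)),("A",(.575,.245,.016)),("D",(.467,.41,.016))): print(n,proj(c,p).round())
c=wristfit([("B","light",.498,.096,.35,.016)])
E
```

```text
clock: 1.93
eef_pos: [0.3633, -0.1356, 0.2523]
tool_rot: [0.984, 0.177, 0.002, -0.0]
ft_force: [0.9, -0.5, 0.1]
grip_width: 0.0849
grasp_force: 0.0
clock: 2.68
eef_pos: [0.4981, 0.0978, 0.2504]
tool_rot: [0.985, 0.175, -0.001, 0.0]
ft_force: [-0.5, -1.2, -0.0]
grip_width: 0.0848
grasp_force: 0.0
[[-1.15969053e-03 -9.47149030e-01 -3.20791787e-01  8.37583252e-02]
 [ 9.99998919e-01 -8.08299320e-04 -1.22855188e-03  1.22063995e-03]
 [ 9.04325942e-04 -3.20792865e-01  9.47148943e-01 -1.72472794e-01]
 [ 0.00000000e+00  0.00000000e+00  0.00000000e+00  1.00000000e+00]]
B [318. 163.]
A [228.  67.]
D [ 84. 104.]
B 4634 [0.5021 0.0948 0.3537] 0.0175
```

View pics/w1.png

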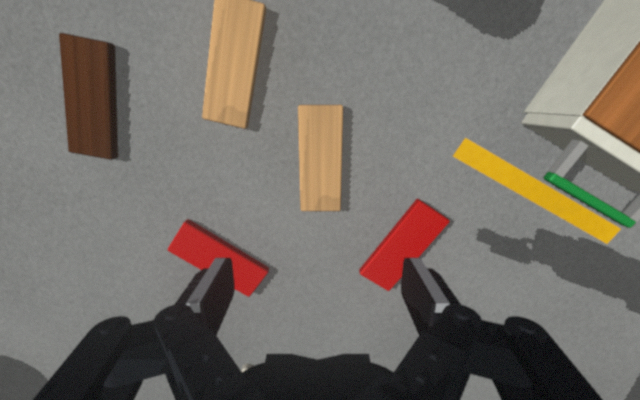

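The wrist view shows B at (320,158), A at (234,62) and the dark board at (88,97), with both red decoys clear of B. I'll check the heights with the top and wrist views together.

```bash
python3 - <<'E'
from h import *
c=wristfit([("D","dark",.469,.411,.15,.016),("A","light",.576,.246,.1,.016),("B","light",.502,.095,.35,.016)])
t=cam("top")
for nm,k,p in (("B","light",(.502,.095,.353)),("D","dark",(.469,.411,.15))):
    ms=[blob(q,k,proj(q,[p[0],p[1],.016])) for q in (c,t)]
    r=fitbox([c,t],ms,p); print(nm,"wrist+top, z free",*[np.round(v,4) for v in r])
    r=fitbox([c],ms[:1],p); print(nm,"wrist, z free",*[np.round(v,4) for v in r])
E
```

```text
D 6017 [0.473  0.4083 0.1738] 0.0845
A 5996 [0.5795 0.2438 0.1384] 0.0627
B 4660 [0.5024 0.0949 0.3502] 0.0164
B wrist+top, z free [0.5015 0.0947 0.3506 0.0141] 0.4628
B wrist, z free [0.5018 0.0947 0.3568 0.0144] 0.0175
D wrist+top, z free [ 0.4683  0.424   0.1696 -0.0054] 0.4727
D wrist, z free [0.47   0.4184 0.1547 0.002 ] 0.0473
```

```bash
python3 -m creep '[0.004,-0.003,-0.04,0,0.085, 0.004,-0.003,-0.08,0,0.085, 0.004,-0.003,-0.12,0,0.085, 0.004,-0.003,-0.16,0,0.085, 0.004,-0.003,-0.195,0,0.085, 0.004,-0.003,-0.215,0,0.085, 0.004,-0.003,-0.215,0,0.085]'
```

```text
clock: 3.47
eef_pos: [0.4971, 0.092, 0.032]
tool_rot: [0.985, 0.172, -0.005, 0.0]
ft_force: [-0.5, -0.3, 0.2]
grip_width: 0.0853
grasp_force: 0.0
```

```bash
python3 -m creep '[0,0,-0.015,0,0.085, 0,0,-0.03,0,0.085, 0,0,-0.034,0,0.085, 0,0,-0.034,0,0.085]';  python3 -m creep '[0,0,0,0,0.05, 0,0,0,0,0.05, 0,0,0,0,0.05, 0,0,0,0,0.05, 0,0,0,0,0.05, 0,0,0,0,0.05]'
```

```text
clock: 3.8
eef_pos: [0.5018, 0.0934, 0.0029]
tool_rot: [0.985, 0.173, -0.0, 0.0]
ft_force: [-0.9, -0.4, 1.1]
grip_width: 0.0851
grasp_force: 0.0
clock: 4.3
eef_pos: [0.5021, 0.0942, 0.0026]
tool_rot: [0.985, 0.174, 0.0, -0.0]
ft_force: [-0.2, -0.3, 0.7]
grip_width: 0.0498
grasp_force: 0.0
```

The fingers closed to 50 mm with no force, so the board wasn't gripped. I'll look.

```bash
python3 - <<'E'
from h import *
c=cam("wrist"); save(c,"pics/w2.png")
s=cam("scene"); u,v=proj(s,[.5,.095,.02]).astype(int); x=s["pixels"][v-70:v+50,u-80:u+80]
cv2.imwrite("pics/s2.png",cv2.resize(np.ascontiguousarray(x[:,:,::-1]),None,fx=5,fy=5,interpolation=cv2.INTER_CUBIC))
E
```

```text
(no output)
```

View pics/s2.png

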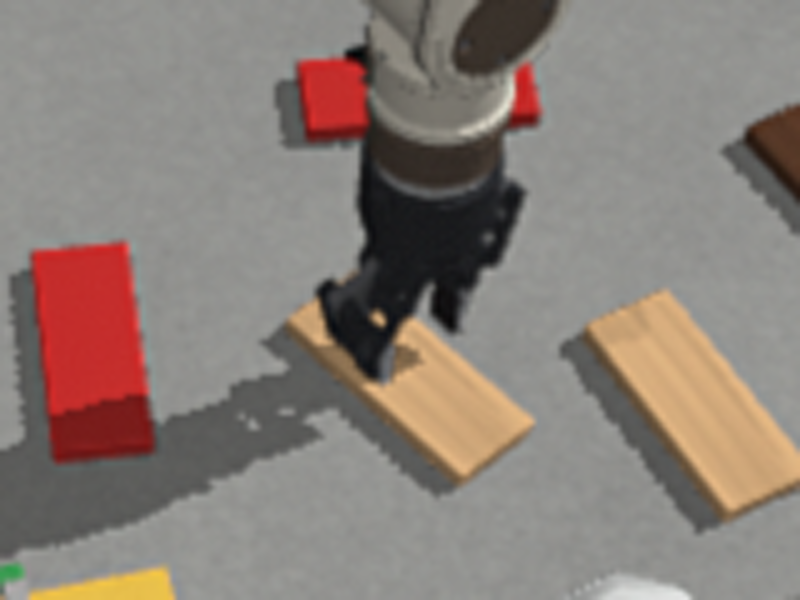

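View pics/w2.png

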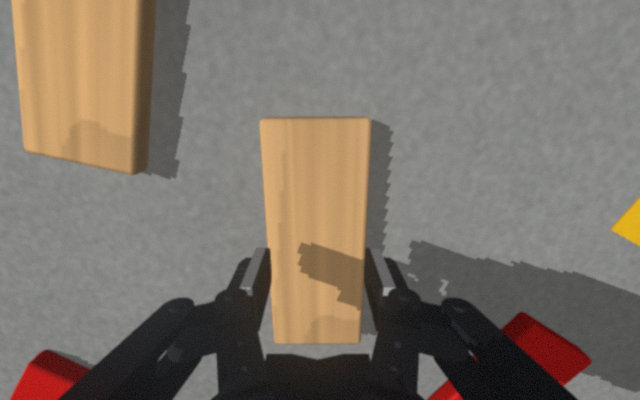

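The wrist view shows the pads at (270,250) and (366,250), level with the board's edges. In the scene crop, the tip at (380,378) is close to the top face. I'll compute the tip height from both views.

```bash
python3 - <<'E'
from h import *
c=cam("wrist"); s=cam("scene"); o=c["obs"]; Rm=R.from_quat(o["tool_rot"]).as_matrix()
for w in (.05,.06):
  for h in (0,.006,.013,.02,.03):
    for sg in (1,-1):
      p=[o["eef_pos"]+Rm@[dx,sg*w/2,-h] for dx in(.011,-.011)]
      print(w,h,sg,"wrist",[proj(c,q).round().tolist() for q in p],"scene",[((proj(s,q)-(proj(s,[.5,.095,.02]).astype(int)-[80,70]))*5).round().tolist() for q in p])
E
```

```text
0.05 0 1 wrist [[355.0, 222.0], [354.0, 253.0]] scene [[383.0, 410.0], [357.0, 387.0]]
0.05 0 -1 wrist [[276.0, 222.0], [278.0, 253.0]] scene [[445.0, 365.0], [419.0, 342.0]]
0.05 0.006 1 wrist [[357.0, 225.0], [355.0, 257.0]] scene [[384.0, 404.0], [358.0, 381.0]]
0.05 0.006 -1 wrist [[275.0, 225.0], [276.0, 257.0]] scene [[446.0, 359.0], [420.0, 336.0]]
0.05 0.013 1 wrist [[358.0, 230.0], [357.0, 263.0]] scene [[384.0, 397.0], [358.0, 374.0]]
0.05 0.013 -1 wrist [[273.0, 230.0], [275.0, 263.0]] scene [[447.0, 352.0], [421.0, 329.0]]
0.05 0.02 1 wrist [[360.0, 235.0], [358.0, 269.0]] scene [[385.0, 390.0], [359.0, 367.0]]
0.05 0.02 -1 wrist [[271.0, 235.0], [273.0, 269.0]] scene [[448.0, 344.0], [422.0, 322.0]]
0.05 0.03 1 wrist [[362.0, 243.0], [360.0, 279.0]] scene [[386.0, 380.0], [360.0, 356.0]]
0.05 0.03 -1 wrist [[269.0, 243.0], [271.0, 279.0]] scene [[449.0, 334.0], [423.0, 311.0]]
0.06 0 1 wrist [[363.0, 222.0], [362.0, 253.0]] scene [[377.0, 414.0], [351.0, 391.0]]
0.06 0 -1 wrist [[268.0, 222.0], [270.0, 253.0]] scene [[451.0, 360.0], [425.0, 338.0]]
0.06 0.006 1 wrist [[365.0, 225.0], [363.0, 257.0]] scene [[377.0, 408.0], [352.0, 385.0]]
0.06 0.006 -1 wrist [[267.0, 225.0], [269.0, 257.0]] scene [[452.0, 354.0], [426.0, 332.0]]
0.06 0.013 1 wrist [[367.0, 230.0], [365.0, 263.0]] scene [[378.0, 401.0], [352.0, 378.0]]
0.06 0.013 -1 wrist [[265.0, 230.0], [267.0, 263.0]] scene [[453.0, 347.0], [427.0, 324.0]]
0.06 0.02 1 wrist [[368.0, 235.0], [366.0, 269.0]] scene [[379.0, 394.0], [353.0, 371.0]]
0.06 0.02 -1 wrist [[263.0, 235.0], [265.0, 269.0]] scene [[454.0, 340.0], [428.0, 317.0]]
0.06 0.03 1 wrist [[372.0, 243.0], [369.0, 279.0]] scene [[380.0, 384.0], [354.0, 361.0]]
0.06 0.03 -1 wrist [[259.0, 243.0], [262.0, 279.0]] scene [[455.0, 330.0], [429.0, 307.0]]
```

Both views put the fingertips about 28 mm above the nominal TCP at this opening, so they closed above the board. I'll reopen, go lower while watching the force, and close again.

```bash
python3 -m creep '[0,0,0.0,0,0.085, 0,0,0,0,0.085, 0,0,0,0,0.085, 0,0,0,0,0.085, 0,0,0,0,0.085]'; python3 -m creep '[0,0,-0.005,0,0.085, 0,0,-0.01,0,0.085, 0,0,-0.01,0,0.085]'; python3 -c "
from workcell import bot; print(bot.grip_depth)"
```

```text
clock: 4.92
eef_pos: [0.5019, 0.0941, 0.0023]
tool_rot: [0.985, 0.174, -0.0, 0.0]
ft_force: [-0.8, 0.4, -0.1]
grip_width: 0.0848
grasp_force: 0.0
clock: 5.17
eef_pos: [0.5008, 0.0939, -0.0089]
tool_rot: [0.985, 0.174, -0.001, 0.0]
ft_force: [-1.5, 0.0, -0.3]
grip_width: 0.0849
grasp_force: 0.0
0.0187
```

```bash
python3 -m creep '[0,0,-0.004,0,0.085, 0,0,-0.006,0,0.085, 0,0,-0.006,0,0.085]'; python3 -m creep '[0,0,0,0,0.062, 0,0,0,0,0.055, 0,0,0,0,0.04, 0,0,0,0,0.04, 0,0,0,0,0.04, 0,0,0,0,0.04]'
```

```text
clock: 5.42
eef_pos: [0.5014, 0.094, -0.0144]
tool_rot: [0.985, 0.174, -0.001, -0.0]
ft_force: [-0.4, 0.5, -0.2]
grip_width: 0.085
grasp_force: 0.0
clock: 5.92
eef_pos: [0.502, 0.0941, -0.0136]
tool_rot: [0.985, 0.174, 0.0, -0.0]
ft_force: [-0.3, 0.5, 0.1]
grip_width: 0.04
grasp_force: 0.0
```

```bash
python3 -m creep '[0,0,0.0,0,0.085, 0,0,0,0,0.085, 0,0,0,0,0.085, 0,0,0,0,0.085, 0,0,0,0,0.085]'; python3 -m creep '[0,0,-0.005,0,0.085, 0,0,-0.009,0,0.085, 0,0,-0.009,0,0.085]';python3 -m creep '[0,0,0,0,0.07, 0,0,0,0,0.062, 0,0,0,0,0.055, 0,0,0,0,0.05, 0,0,0,0,0.05, 0,0,0,0,0.05]'
```

```text
clock: 6.33
eef_pos: [0.5019, 0.0941, -0.0137]
tool_rot: [0.985, 0.174, 0.0, -0.0]
ft_force: [-0.9, 0.0, 0.7]
grip_width: 0.085
grasp_force: 0.0
clock: 6.58
eef_pos: [0.5009, 0.0939, -0.0238]
tool_rot: [0.985, 0.174, -0.001, -0.0]
ft_force: [-0.2, -0.5, -1.1]
grip_width: 0.085
grasp_force: 0.0
clock: 7.08
eef_pos: [0.502, 0.0941, -0.0221]
tool_rot: [0.985, 0.174, 0.0, 0.0]
ft_force: [-1.2, -0.0, 6.7]
grip_width: 0.0574
grasp_force: 63.1
```

Gripped at 63 N. I'll lift, turn towards the dark board's yaw and move beside it to measure.

```bash
python3 -m creep '[0,0,0.02,0,0.05, 0,0,0.05,0,0.05, 0,0,0.09,0,0.05, 0,0,0.13,0,0.05, 0,0.03,0.15,-0.05,0.05, -0.01,0.07,0.15,-0.1,0.05, -0.02,0.1,0.15,-0.15,0.05, -0.03,0.13,0.15,-0.19,0.05, -0.03,0.16,0.15,-0.19,0.05, -0.03,0.17,0.15,-0.19,0.05]'; python3 -m creep '[0,0,0,0,0.05,0,0,0,0,0.05]'
python3 - <<'E'
from h import *
c=cam("wrist"); save(c,"pics/w3.png")
m=blob(c,"dark",proj(c,[.471,.41,.016])); cv2.imwrite("pics/m3.png",m)
for z in (.016,None): print(cv2.boundingRect(m),*[np.round(v,4) for v in fitbox([c],[m],(.471,.41,.16),z)])
E
```

```text
clock: 7.92
eef_pos: [0.4998, 0.1253, 0.1267]
tool_rot: [0.994, 0.111, -0.003, -0.018]
ft_force: [-0.6, -0.2, -0.3]
grip_width: 0.057
grasp_force: 64.3
clock: 8.08
eef_pos: [0.5, 0.1261, 0.127]
tool_rot: [0.994, 0.112, -0.003, -0.018]
ft_force: [-0.2, 0.3, -0.4]
grip_width: 0.0572
grasp_force: 64.3
(0, 68, 91, 153) [0.4727 0.4098 0.1844] 0.0625
(0, 68, 91, 153) [0.4709 0.4159 0.1796 0.0088] 0.0357
```

View pics/w3.png

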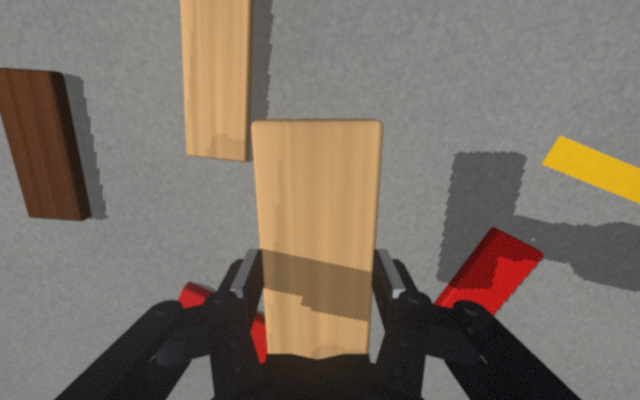

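The wrist view shows the held board centred at (315,240) and the dark one at (45,145), but the arm stopped short. I'll check the joints.

```bash
python3 - <<'E'
from h import *
o=bot.get_obs(); print(o["joint_pos"].round(3),o["eef_pos"],o["tau"].round(2)); print(R.from_quat(o["tool_rot"]).as_matrix().round(3))
E
python3 -m creep '[0,0.02,0,0,0.05,0,0.04,0,0,0.05,0,0.06,0,0,0.05]'; python3 -c "
from h import *
o=bot.get_obs(); print(o['joint_pos'].round(3)); print(R.from_quat(o['tool_rot']).as_matrix().round(3))"
```

```text
[ 0.224  0.317 -0.09   1.165  0.037  3.141] [0.4999516  0.12627552 0.12698704] [-1.300e-01 -3.997e+01  2.422e+01  1.000e-02  1.200e-01  0.000e+00]
[[ 0.975  0.223 -0.01 ]
 [ 0.223 -0.974  0.035]
 [-0.002 -0.037 -0.999]]
clock: 8.38
eef_pos: [0.5076, 0.1607, 0.1275]
tool_rot: [0.99, 0.134, -0.005, -0.03]
ft_force: [-0.3, -0.5, -0.8]
grip_width: 0.0572
grasp_force: 64.3
[ 0.269  0.348 -0.046  1.179  0.061  3.141]
[[ 0.964  0.266 -0.017]
 [ 0.266 -0.962  0.058]
 [-0.001 -0.061 -0.998]]
```

Joint 6 is at its limit, so I need the half-turned grasp (twist of about +π). I'll turn the long way round at this safe height.

```bash
python3 -m creep '[0,0,0.01,0.12,0.05, 0,0,0.02,0.24,0.05, 0,0,0.03,0.36,0.05, 0,0,0.03,0.48,0.05, 0,0,0.03,0.6,0.05, 0,0,0.03,0.72,0.05, 0,0,0.03,0.84,0.05, 0,0,0.03,0.96,0.05, 0,0,0.03,1.08,0.05, 0,0,0.03,1.2,0.05]';python3 -m creep '[0,0.01,0,0.12,0.05, 0,0.02,0,0.24,0.05, 0,0.03,0,0.36,0.05, -0.01,0.04,0,0.48,0.05, -0.02,0.05,0,0.6,0.05, -0.03,0.06,0,0.72,0.05, -0.04,0.07,0,0.84,0.05, -0.05,0.08,0,0.96,0.05, -0.05,0.09,0,1.08,0.05, -0.05,0.1,0,1.2,0.05]'; python3 -c "
from h import *
o=bot.get_obs(); print(o['joint_pos'].round(3)); M=R.from_quat(o['tool_rot']).as_matrix(); print(M.round(3), np.arctan2(M[1,0],M[0,0])%6.2832)"
```

```text
clock: 9.22
eef_pos: [0.5077, 0.1607, 0.1573]
tool_rot: [0.74, 0.672, -0.02, -0.022]
ft_force: [-0.8, -0.3, -1.3]
grip_width: 0.057
grasp_force: 64.3
clock: 10.05
eef_pos: [0.4567, 0.2614, 0.1575]
tool_rot: [0.23, 0.973, -0.029, -0.006]
ft_force: [-0.3, -0.4, -0.4]
grip_width: 0.0575
grasp_force: 64.3
[ 0.54   0.356  0.048  1.311 -0.033  1.006]
[[-0.894  0.448 -0.025]
 [ 0.449  0.892 -0.053]
 [-0.001 -0.059 -0.998]] 2.676421153131904
```

The clamp left a 3.4° tilt fixed in the tool frame. The opposite joint 6 limit mirrors the effect, so I'll use it to undo the tilt before placing.

```bash
for i in 1 2 3; do python3 -m creep '[0,0,0,0.12,0.05, 0,0,0,0.24,0.05, 0,0,0,0.36,0.05, 0,0,0,0.48,0.05, 0,0,0,0.6,0.05, 0,0,0,0.72,0.05, 0,0,0,0.84,0.05, 0,0,0,0.96,0.05, 0,0,0,1.08,0.05, 0,0,0,1.2,0.05]'|head -2; done; cat >> h.py <<'E'
def st():
    o=bot.get_obs(); M=R.from_quat(o['tool_rot']).as_matrix(); print(round(o['clock'],2),'q',o['joint_pos'].round(3),'p',o['eef_pos'].round(4),'yaw',round(np.arctan2(M[1,0],M[0,0])%(2*np.pi),4),'tilt(x,y of tool)',M[2,:2].round(4),'g',round(o['grip_width'],4),round(o['grasp_force'],1))
E
python3 -c "
from h import *
st()"
```

```text
clock: 10.88
eef_pos: [0.4572, 0.2609, 0.1574]
clock: 11.72
eef_pos: [0.4572, 0.2608, 0.1574]
clock: 12.55
eef_pos: [0.4573, 0.2607, 0.1574]
12.55 q [ 0.484  0.292 -0.043  1.208  0.054 -2.65 ] p [0.4573 0.2607 0.1574] yaw 6.2758 tilt(x,y of tool) [-0.0017 -0.0603] g 0.0573 64.3
```

```bash
python3 -m creep '[0,0,0,0.12,0.05, 0,0,0,0.24,0.05, 0,0,0,0.36,0.05, 0,0,0,0.47,0.05, 0.005,-0.01,0,0.47,0.05, 0.01,-0.02,0,0.47,0.05, 0.015,-0.03,0,0.47,0.05, 0.02,-0.04,0,0.47,0.05]'|head -1; python3 -c "
from h import *
st()"; python3 -m creep '[0.005,-0.01,0,0,0.05, 0.01,-0.02,0,0,0.05]'|head -1; python3 -c "
from h import *
st()"
```

```text
clock: 13.22
13.22 q [ 0.431  0.315 -0.011  1.246  0.046 -3.139] p [0.471  0.2333 0.1574] yaw 0.4284 tilt(x,y of tool) [-0.0018 -0.0461] g 0.0572 64.3
clock: 13.38
13.38 q [ 0.414  0.316 -0.009  1.247  0.037 -3.14 ] p [0.4767 0.2231 0.1575] yaw 0.4126 tilt(x,y of tool) [-0.0017 -0.0372] g 0.0569 64.3
```

```bash
python3 -m creep '[0.005,-0.01,0,0,0.05, 0.01,-0.02,0,0,0.05, 0.015,-0.03,0,0,0.05, 0.02,-0.04,0,0,0.05]'|head -1; python3 -c "
from h import *
st()"
```

```text
clock: 13.72
13.72 q [ 0.381  0.322  0.     1.251  0.019 -3.14 ] p [0.4887 0.203  0.1574] yaw 0.3804 tilt(x,y of tool) [-0.0021 -0.0195] g 0.0572 64.3
```

```bash
python3 -m creep '[0.005,-0.01,0,0,0.05, 0.01,-0.02,0,0,0.05, 0.015,-0.03,0,0,0.05, 0.02,-0.04,0,0,0.05]'|head -1; python3 -c "
from h import *
st()"
```

```text
clock: 14.05
14.05 q [ 3.490e-01  3.320e-01  1.400e-02  1.255e+00  2.000e-03 -3.141e+00] p [0.5015 0.183  0.1573] yaw 0.3478 tilt(x,y of tool) [-0.0025 -0.0019] g 0.0567 64.3
```

```bash
for i in 1 2; do python3 -m creep '[0,0,0,-0.12,0.05, 0,0,0,-0.24,0.05, 0,0,0,-0.36,0.05, 0,0,0,-0.48,0.05, 0,0.01,0,-0.6,0.05, 0,0.02,0,-0.72,0.05, 0,0.03,0,-0.84,0.05, -0.005,0.04,0,-0.96,0.05, -0.01,0.04,0,-1.08,0.05, -0.015,0.04,0,-1.2,0.05]'|head -1; done;python3 -m creep '[0,0,0,-0.12,0.05, 0,0,0,-0.24,0.05, 0,0,0,-0.36,0.05, 0,0,0,-0.48,0.05, 0,0,0,-0.6,0.05, 0,0,0,-0.72,0.05, 0,0,0,-0.84,0.05, 0,0,0,-0.915,0.05, 0,0,0,-0.915,0.05]'|head -1
python3 - <<'E'
from h import *
st()
c=cam("wrist"); save(c,"pics/w4.png"); print(proj(c,[.471,.412,.016]))
m=blob(c,"dark",proj(c,[.471,.412,.016])); 
for z in (.016,None): print(cv2.boundingRect(m),*[np.round(v,4) for v in fitbox([c],[m],(.471,.41,.17),z)])
o=c["obs"];Rm=R.from_quat(o["tool_rot"]).as_matrix()
for z in (-.036,-.04): print([proj(c,o["eef_pos"]+Rm@[.075,s*.03,z]).round(1) for s in (1,-1)])
E
```

```text
clock: 14.88
clock: 15.72
clock: 16.47
16.47 q [ 0.511  0.34   0.026  1.255 -0.003  0.338] p [0.4714 0.2634 0.1573] yaw 3.3152 tilt(x,y of tool) [-0.0025 -0.0025] g 0.057 64.3
[449.35245826 199.80498227]
(409, 132, 74, 127) [0.4733 0.4079 0.1796] 0.0747
(409, 132, 74, 127) [0.4742 0.412  0.1496 0.0081] 0.0405
[array([386.9, 114.8]), array([251.6, 114.9])]
[array([389. , 115.2]), array([249.7, 115.4])]
```

View pics/w4.png

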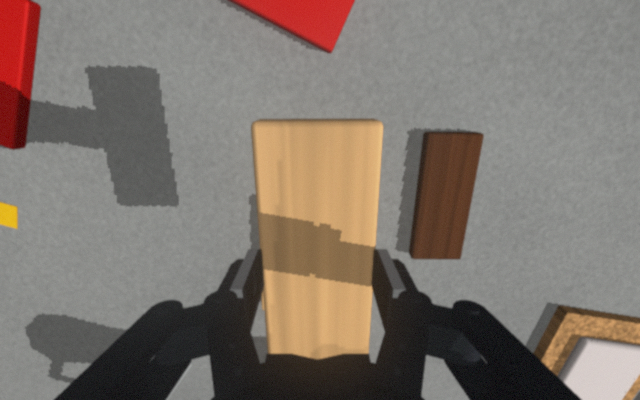

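The wrist view shows the held board square in the fingers, with its front edge at row 119. The dark board's corners are (425,132), (483,133), (461,259) and (411,258). I'll pin down its edges before lowering.

```bash
python3 - <<'E'
from h import *
im=cv2.imread("pics/w4.png"); 
for r in (160,195,230): print(r,[tuple(int(t) for t in im[r,u]) for u in range(408,424,2)],'...',[tuple(int(t) for t in im[r,u]) for u in range(464,482,2)])
c=cam("wrist")
m=blob(c,"dark",[447,195]); 
for r in (160,195,230): q=np.flatnonzero(m[r]); print(r,q.min(),q.max())
for b in ((.473,.408,.175),(.473,.405,.175),(.473,.411,.16)): print(b,np.array([proj(c,v) for v in box(*b,.016)]).round(0).tolist())
E
```

```text
160 [(91, 95, 93), (91, 95, 98), (93, 94, 97), (92, 95, 95), (92, 95, 94), (85, 90, 90), (49, 55, 63), (30, 39, 49)] ... [(34, 57, 85), (39, 59, 94), (39, 62, 98), (38, 63, 94), (39, 60, 93), (40, 58, 92), (38, 58, 93), (73, 81, 106), (138, 143, 141)]
195 [(90, 94, 96), (92, 96, 98), (87, 88, 91), (90, 93, 94), (41, 49, 57), (29, 40, 52), (34, 47, 65), (42, 57, 85)] ... [(43, 61, 98), (43, 60, 94), (39, 58, 92), (42, 59, 94), (92, 100, 114), (134, 139, 136), (135, 139, 139), (137, 140, 140), (138, 142, 142)]
230 [(92, 96, 96), (81, 87, 88), (39, 46, 57), (31, 42, 56), (34, 50, 72), (38, 55, 84), (40, 58, 89), (41, 61, 94)] ... [(47, 63, 93), (125, 131, 132), (140, 145, 143), (149, 150, 150), (142, 142, 142), (137, 139, 139), (135, 139, 137), (138, 141, 141), (136, 141, 140)]
160 421 478
195 416 471
230 412 465
(0.473, 0.408, 0.175) [[426.0, 133.0], [421.0, 131.0], [484.0, 133.0], [476.0, 131.0], [412.0, 260.0], [408.0, 254.0], [461.0, 260.0], [456.0, 254.0]]
(0.473, 0.405, 0.175) [[424.0, 133.0], [419.0, 131.0], [482.0, 133.0], [474.0, 131.0], [409.0, 260.0], [405.0, 253.0], [459.0, 260.0], [453.0, 253.0]]
(0.473, 0.411, 0.16) [[430.0, 133.0], [425.0, 131.0], [488.0, 134.0], [480.0, 132.0], [413.0, 260.0], [409.0, 254.0], [463.0, 261.0], [457.0, 254.0]]
```

```bash
python3 -m creep '[0.0005,0.035,0,0,0.05, 0.0005,0.07,0,0,0.05, 0.0005,0.105,0,0,0.05, 0.0005,0.144,0,0,0.05, 0.0005,0.144,-0.035,0,0.05, 0.0005,0.144,-0.07,0,0.05, 0.0005,0.144,-0.105,0,0.05, 0.0005,0.144,-0.135,0,0.05, 0.0005,0.144,-0.145,0,0.05, 0.0005,0.144,-0.145,0,0.05]'; python3 -c "
from h import *
st()"; python3 -m creep '[0,0,-0.004,0,0.05, 0,0,-0.008,0,0.05, 0,0,-0.008,0,0.05]'
```

```text
clock: 17.4
eef_pos: [0.4693, 0.4054, 0.0087]
tool_rot: [-0.088, 0.996, -0.003, -0.002]
ft_force: [-0.4, -0.7, -0.5]
grip_width: 0.0568
grasp_force: 64.4
17.4 q [ 0.714  0.619  0.065  1.024 -0.003  0.538] p [0.4693 0.4054 0.0087] yaw 3.3177 tilt(x,y of tool) [ 0.0042 -0.0064] g 0.0568 64.4
clock: 17.65
eef_pos: [0.4729, 0.4084, 0.006]
tool_rot: [-0.088, 0.996, -0.0, 0.003]
ft_force: [-0.5, 1.1, -1.4]
grip_width: 0.0572
grasp_force: 64.4
```

```bash
for i in 1 2 3; do python3 -m creep '[0,0,-0.003,0,0.05, 0,0,-0.003,0,0.05]' | egrep 'eef|ft'; done; python3 -c "
from h import *
st()"
```

```text
eef_pos: [0.4723, 0.408, 0.0024]
ft_force: [-1.4, -0.7, -1.6]
eef_pos: [0.4717, 0.4075, -0.0016]
ft_force: [0.7, 0.3, -0.9]
eef_pos: [0.4714, 0.4073, -0.0051]
ft_force: [0.6, -0.7, -1.8]
18.15 q [ 0.714  0.633  0.05   0.988 -0.003  0.539] p [ 0.4714  0.4073 -0.0051] yaw 3.3168 tilt(x,y of tool) [-0.0018 -0.0027] g 0.0572 64.4
```

```bash
for i in 1 2; do python3 -m creep '[0,0,-0.002,0,0.05, 0,0,-0.002,0,0.05]' | egrep 'eef|ft'; done
```

```text
eef_pos: [0.4717, 0.4075, -0.0059]
ft_force: [-0.8, -1.8, 3.5]
eef_pos: [0.4717, 0.4076, -0.0061]
ft_force: [-3.6, -4.6, 14.4]
```

Contact came at −6 mm, as predicted. I'll release, retreat up and back, and check.

```bash
python3 -m creep '[0,0,0.002,0,0.065, 0,0,0.002,0,0.075, 0,0,0.002,0,0.085, 0,0,0.002,0,0.085, 0,0,0.002,0,0.085, 0,0,0.04,0,0.085, 0,0,0.08,0,0.085, 0,0,0.12,0,0.085, 0,0,0.16,0,0.085, 0,0,0.16,0,0.085]'; python3 -m creep '[0.035,-0.02,0.02,0,0.085, 0.06,-0.05,0.03,0,0.085, 0.07,-0.09,0.04,0,0.085, 0.08,-0.11,0.04,0,0.085, 0.08,-0.11,0.04,0,0.085]'
python3 - <<'E'
from h import *
st()
c=cam("wrist"); save(c,"pics/w5.png"); print(proj(c,[.473,.4075,.032]),proj(c,[.579,.244,.016]))
for nm,p,z in (("pile B",(.473,.4075,.174),.032),("A",(.579,.244,.13),.016)):
    m=blob(c,"light",proj(c,[p[0],p[1],z])); print(nm,cv2.boundingRect(m),*[np.round(v,4) for v in fitbox([c],[m],p,z)])
E
```

```text
clock: 19.32
eef_pos: [0.4758, 0.4111, 0.1612]
tool_rot: [-0.087, 0.996, 0.004, 0.008]
ft_force: [-0.2, 0.8, 1.2]
grip_width: 0.0853
grasp_force: 0.0
clock: 19.73
eef_pos: [0.5544, 0.2928, 0.1919]
tool_rot: [-0.084, 0.996, -0.002, 0.002]
ft_force: [-0.4, -0.0, 0.0]
grip_width: 0.0852
grasp_force: 0.0
19.73 q [ 0.489  0.501  0.362  1.429 -0.005  0.32 ] p [0.5544 0.2928 0.1919] yaw 3.3103 tilt(x,y of tool) [-0.0042 -0.0039] g 0.0852 0.0
[435.61051048 118.63564224] [275.61349493 183.30658745]
pile B (403, 43, 70, 143) [0.4735 0.4081 0.2014] 0.0963
A (249, 119, 53, 121) [0.5795 0.2426 0.1158] 0.0264
```

View pics/w5.png

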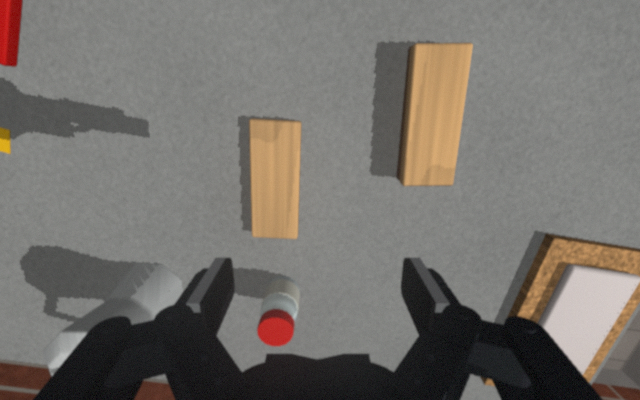

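B sits flush on the dark board in the view, at (437,113), and A is at (275,180). Next I'll pick up A.

```bash
python3 -m creep '[0.012,-0.025,0,-0.03,0.085, 0.025,-0.05,0,-0.053,0.085, 0.025,-0.05,-0.035,-0.053,0.085, 0.025,-0.05,-0.07,-0.053,0.085, 0.025,-0.05,-0.11,-0.053,0.085, 0.025,-0.05,-0.14,-0.053,0.085, 0.025,-0.05,-0.15,-0.053,0.085, 0.025,-0.05,-0.15,-0.053,0.085, 0.025,-0.05,-0.15,-0.053,0.085]' | tail -1; python3 - <<'E'
from h import *
st()
c=wristfit([("A","light",.5795,.2426,.116,.016)])
E
```

```text
grasp_force: 0.0
20.53 q [ 0.408  0.594  0.116  1.091 -0.003  0.285] p [0.5767 0.2485 0.0417] yaw 3.2648 tilt(x,y of tool) [-0.0023 -0.0022] g 0.085 0.0
A 15940 [0.5797 0.2424 0.116 ] 0.0272
```

```bash
python3 -m creep '[0.003,-0.006,0,-0.007,0.085, 0.003,-0.006,-0.03,-0.007,0.085, 0.003,-0.006,-0.055,-0.007,0.085, 0.003,-0.006,-0.0635,-0.007,0.085, 0.003,-0.006,-0.0635,-0.007,0.085, 0.003,-0.006,-0.0635,-0.007,0.085]'; python3 -m creep '[0,0,0,0,0.07, 0,0,0,0,0.062, 0,0,0,0,0.055, 0,0,0,0,0.05, 0,0,0,0,0.05, 0,0,0,0,0.05]'
```

```text
clock: 21.08
eef_pos: [0.5806, 0.2417, -0.0208]
tool_rot: [-0.057, 0.998, -0.001, 0.002]
ft_force: [0.4, 0.4, 0.9]
grip_width: 0.085
grasp_force: 0.0
clock: 21.58
eef_pos: [0.5814, 0.2423, -0.0188]
tool_rot: [-0.058, 0.998, -0.0, 0.003]
ft_force: [-2.1, -1.4, 8.3]
grip_width: 0.0545
grasp_force: 61.4
```

```bash
python3 -m creep '[0,0,0.02,0,0.05, 0,0,0.055,0,0.05, 0,0,0.095,0,0.05, 0,0,0.135,0,0.05, -0.02,0.01,0.165,0.02,0.05, -0.05,0.02,0.175,0.04,0.05, -0.08,0.022,0.175,0.058,0.05, -0.106,0.022,0.175,0.058,0.05, -0.106,0.022,0.175,0.058,0.05, -0.106,0.022,0.175,0.058,0.05]';
python3 - <<'E'
from h import *
st()
c=cam("wrist"); save(c,"pics/w6.png"); print(proj(c,[.4735,.408,.032]))
m=blob(c,"light",proj(c,[.4735,.408,.032])); print(cv2.boundingRect(m),*[np.round(v,4) for v in fitbox([c],[m],(.473,.4075,.174),.032)])
E
```

```text
clock: 22.42
eef_pos: [0.473, 0.2639, 0.1545]
tool_rot: [-0.087, 0.996, -0.001, 0.002]
ft_force: [0.7, 0.2, 0.6]
grip_width: 0.0499
grasp_force: 0.0
22.42 q [ 0.511  0.343  0.023  1.246 -0.003  0.336] p [0.473  0.2639 0.1545] yaw 3.3163 tilt(x,y of tool) [-0.0046 -0.0018] g 0.0499 0.0
[452.27517148 205.50039055]
(417, 133, 75, 135) [0.4752 0.4094 0.1948] 0.1189
```

View pics/w6.png

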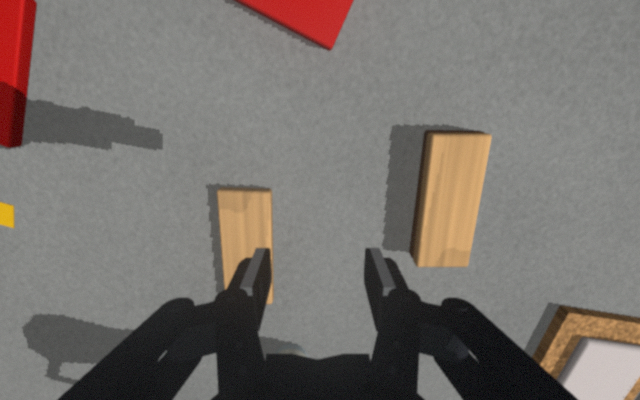

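A slipped out and is back on the counter around (245,245), because the pads only caught its upper edge. The pile is intact at (452,200). I'll return and grip lower.

```bash
python3 -m creep '[0.03,0,0,-0.02,0.085, 0.065,-0.01,0,-0.04,0.085, 0.106,-0.022,0,-0.058,0.085, 0.106,-0.022,-0.03,-0.058,0.085, 0.106,-0.022,-0.07,-0.058,0.085, 0.106,-0.022,-0.11,-0.058,0.085, 0.106,-0.022,-0.11,-0.058,0.085, 0.106,-0.022,-0.11,-0.058,0.085]' | tail -1; python3 - <<'E'
from h import *
st()
c=wristfit([("A","light",.5795,.2426,.116,.016)])
E
```

```text
grasp_force: 0.0
23.13 q [ 0.395  0.597  0.118  1.096 -0.003  0.281] p [0.5784 0.2402 0.0403] yaw 3.2557 tilt(x,y of tool) [ 0.0037 -0.0042] g 0.0849 0.0
A 16708 [0.5754 0.1959 0.1363] 0.0491
```

```bash
python3 -m creep '[-0.003,-0.025,0.01,0.02,0.085, -0.003,-0.045,0.01,0.02,0.085, -0.003,-0.045,0.01,0.02,0.085, -0.003,-0.045,0.01,0.02,0.085]' | tail -1; python3 - <<'E'
from h import *
st()
c=wristfit([("A","light",.5754,.196,.136,.016)])
m=blob(c,"light",proj(c,[.5754,.196,.016])); print(np.round(fitbox([c],[m],(.5754,.196,.136))[0],4), cv2.boundingRect(m))
E
```

```text
grasp_force: 0.0
23.52 q [ 0.329  0.545  0.074  1.09  -0.002  0.195] p [0.5797 0.1968 0.057 ] yaw 3.275 tilt(x,y of tool) [-0.0094 -0.0007] g 0.0851 0.0
A 14376 [0.576  0.1955 0.1356] 0.0296
[0.5763 0.1955 0.1384 0.0122] (275, 102, 85, 186)
```

```bash
python3 -m creep '[-0.003,-0.001,-0.035,0.002,0.085, -0.003,-0.001,-0.06,0.002,0.085, -0.003,-0.001,-0.078,0.002,0.085, -0.003,-0.001,-0.078,0.002,0.085, -0.003,-0.001,-0.078,0.002,0.085]'; python3 -m creep '[0,0,-0.005,0,0.085, 0,0,-0.005,0,0.085, 0,0,-0.005,0,0.085]'
```

```text
clock: 23.98
eef_pos: [0.5736, 0.1965, -0.025]
tool_rot: [-0.069, 0.998, -0.001, 0.001]
ft_force: [-0.6, 0.3, 0.5]
grip_width: 0.0852
grasp_force: 0.0
clock: 24.23
eef_pos: [0.5748, 0.1962, -0.0287]
tool_rot: [-0.069, 0.998, -0.001, 0.002]
ft_force: [0.2, -0.3, 0.8]
grip_width: 0.085
grasp_force: 0.0
```

```bash
python3 -m creep '[0.001,-0.001,0,0,0.075, 0.001,-0.001,0,0,0.066, 0.001,-0.001,0,0,0.06, 0.001,-0.001,0,0,0.05, 0.001,-0.001,0,0,0.05, 0.001,-0.001,0,0,0.05]'; python3 -m creep '[0,0,0.01,0,0.05, 0,0,0.03,0,0.05, 0,0,0.05,0,0.05,0,0,0.05,0,0.05]'
```

```text
clock: 24.73
eef_pos: [0.5754, 0.1947, -0.029]
tool_rot: [-0.068, 0.998, -0.001, 0.002]
ft_force: [-0.9, -0.3, 6.0]
grip_width: 0.0582
grasp_force: 65.6
clock: 25.07
eef_pos: [0.5776, 0.1954, 0.0241]
tool_rot: [-0.068, 0.998, -0.0, 0.005]
ft_force: [1.2, 0.3, -1.0]
grip_width: 0.0581
grasp_force: 64.9
```

```bash
python3 -m creep '[0,0,0.04,0,0.05, -0.01,0.02,0.075,0,0.05, -0.025,0.05,0.085,0.01,0.05, -0.04,0.085,0.085,0.02,0.05, -0.055,0.12,0.085,0.03,0.05, -0.07,0.15,0.085,0.04,0.05, -0.085,0.18,0.085,0.04,0.05, -0.1025,0.212,0.085,0.04,0.05, -0.1025,0.212,0.085,0.04,0.05, -0.1025,0.212,0.085,0.04,0.05]' ; python3 -m creep '[0,0,0,0,0.05]'
python3 - <<'E'
from h import *
st()
t=cam("top"); 
for n in ("board_dark","board_a"): print([(round(r["score"],2),onz(t,np.array(r["centre"])*[640,400],.01).round(3)) for r in bot.look_for("top",n)[:3]])
E
```

```text
clock: 25.9
eef_pos: [0.4704, 0.4081, 0.1038]
tool_rot: [-0.091, 0.996, -0.002, 0.001]
ft_force: [0.6, 0.2, -0.8]
grip_width: 0.0582
grasp_force: 65.4
clock: 25.98
eef_pos: [0.4717, 0.4062, 0.104]
tool_rot: [-0.089, 0.996, -0.002, 0.001]
ft_force: [-0.6, -0.4, -1.2]
grip_width: 0.0584
grasp_force: 65.4
25.98 q [ 0.713  0.536  0.189  1.224 -0.004  0.535] p [0.4717 0.4062 0.104 ] yaw 3.3195 tilt(x,y of tool) [-0.0012 -0.0037] g 0.0584 65.4
[(0.39, array([ 0.629, -0.237,  0.01 ]))]
[(0.91, array([ 0.416, -0.069,  0.01 ])), (0.64, array([0.473, 0.396, 0.01 ]))]
```

```bash
python3 -m creep '[0.001,0.001,-0.03,-0.003,0.05, 0.001,0.001,-0.06,-0.003,0.05, 0.001,0.001,-0.085,-0.003,0.05, 0.001,0.001,-0.095,-0.003,0.05, 0.001,0.001,-0.095,-0.003,0.05, 0.001,0.001,-0.095,-0.003,0.05]' | egrep 'eef|ft'; for i in 1 2; do python3 -m creep '[0,0,-0.003,0,0.05, 0,0,-0.003,0,0.05]' | egrep 'eef|ft'; done;  python3 -c "
from h import *
st()"
```

```text
eef_pos: [0.4737, 0.4069, 0.0101]
ft_force: [0.7, 0.1, -0.5]
eef_pos: [0.4746, 0.4084, 0.0086]
ft_force: [-0.1, 0.4, -1.5]
eef_pos: [0.4736, 0.4079, 0.0046]
ft_force: [-0.6, 0.7, -2.0]
26.97 q [ 0.713  0.624  0.063  1.008 -0.003  0.539] p [0.4736 0.4079 0.0046] yaw 3.3158 tilt(x,y of tool) [-0.0037 -0.0016] g 0.0581 65.3
```

```bash
for i in 1 2; do python3 -m creep '[0,0,-0.002,0,0.05, 0,0,-0.002,0,0.05]' | egrep 'eef|ft'; done
```

```text
eef_pos: [0.4737, 0.408, 0.0031]
ft_force: [-0.7, -0.7, 2.7]
eef_pos: [0.4737, 0.4081, 0.003]
ft_force: [-3.3, -4.2, 13.3]
```

```bash
python3 -m creep '[0,0,0.002,0,0.065, 0,0,0.002,0,0.075, 0,0,0.002,0,0.085, 0,0,0.002,0,0.085, 0,0,0.002,0,0.085, 0,0,0.04,0,0.085, 0,0,0.08,0,0.085, 0,0,0.12,0,0.085, 0,0,0.15,0,0.085, 0,0,0.15,0,0.085]' | tail -1; python3 -m creep '[0.015,-0.03,0.02,0,0.085, 0.03,-0.06,0.03,0,0.085, 0.04,-0.09,0.03,0,0.085, 0.04,-0.13,0.03,0,0.085, 0.04,-0.13,0.03,0,0.085, 0.04,-0.13,0.03,0,0.085]' | tail -1
python3 - <<'E'
from h import *
st()
c=cam("wrist"); save(c,"pics/w7.png")
m=blob(c,"light",proj(c,[.4735,.408,.048])); print(cv2.boundingRect(m),*[np.round(v,4) for v in fitbox([c],[m],(.4735,.408,.174),.048)])
x,y,w,h=cv2.boundingRect(m); y=max(y-25,0);x-=30; cv2.imwrite("pics/w7c.png",cv2.resize(c["pixels"][y:y+h+50,x:x+w+60,::-1],None,fx=3,fy=3,interpolation=cv2.INTER_CUBIC)[:600])
E
```

```text
grasp_force: 0.0
grasp_force: 0.0
28.63 q [ 0.494  0.414  0.194  1.35  -0.003  0.324] p [0.5133 0.2753 0.1795] yaw 3.312 tilt(x,y of tool) [-0.0013 -0.0026] g 0.085 0.0
(414, 89, 77, 142) [0.474  0.4087 0.1855] 0.1058
```

View pics/w7c.png

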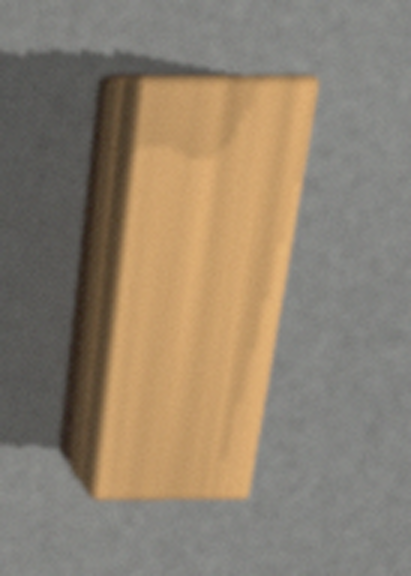

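The pile's three layers look flush all round: the top face runs from (140,80) to (250,497) with an even side face. Next is the handle. I'll turn and move above the drawer front.

```bash
python3 -m creep '[0,-0.03,0.02,-0.12,0.085, 0,-0.06,0.04,-0.24,0.085, 0,-0.09,0.06,-0.36,0.085, 0,-0.12,0.07,-0.48,0.085, 0,-0.15,0.07,-0.6,0.085, 0,-0.18,0.07,-0.72,0.085, 0,-0.21,0.07,-0.84,0.085, 0,-0.24,0.07,-0.96,0.085, 0,-0.27,0.07,-1.08,0.085, 0,-0.29,0.07,-1.2,0.085]'|head -2; python3 -m creep '[0,-0.03,0,-0.12,0.085, 0,-0.06,0,-0.24,0.085, 0,-0.09,0,-0.36,0.085, 0,-0.12,0,-0.48,0.06, 0,-0.15,0,-0.6,0.04, 0,-0.17,0,-0.675,0.04, 0,-0.17,0,-0.675,0.04, 0,-0.17,0,-0.675,0.04, 0,-0.17,0,-0.675,0.04]'|head -2
cat > hd.py <<'E'
from h import *
st(); c=cam("wrist")
def pts(k):
    uv=proj(c,{"yellow":[.565,-.232,.001],"green":[.585,-.235,.079]}[k]); m=mask(c,k); n,l,s,ce=cv2.connectedComponentsWithStats(m)
    big=[i for i in range(1,n) if s[i,4]>80 and np.hypot(*(ce[i]-uv))<200]; print(k,uv.round(),[(s[i].tolist(),ce[i].round(1).tolist()) for i in big])
    return np.column_stack(np.nonzero(np.isin(l,big))[::-1]) if big else None
for k,z in (("yellow",.001),("green",.079)):
    p=pts(k)
    if p is None: continue
    w=np.array([onz(c,q,z) for q in p])[:,:2].astype(np.float32); r=cv2.minAreaRect(w); print(k,np.round(r[0],4),np.round(r[1],4),round(r[2],2))
for n in ("drawer_handle","stripe","drawer"):
    print(n,[(round(r["score"],2),(np.array(r["centre"])*[640,400]).round(1),onz(c,np.array(r["centre"])*[640,400],.072 if "_" in n else 0).round(4)) for r in bot.place_of("wrist",n)[:2]])
import pickle; pickle.dump([ray(c,np.array(r["centre"])*[640,400]) for r in bot.place_of("wrist","drawer_handle")[:1]],open("r%d.pkl"%int(c["obs"]["clock"]*100),"wb"))
E
python3 hd.py
```

```text
clock: 29.52
eef_pos: [0.5136, -0.0135, 0.2497]
clock: 30.27
eef_pos: [0.5137, -0.1812, 0.2495]
30.27 q [-0.338  0.32   0.237  1.49  -0.002  1.361] p [ 0.5137 -0.1812  0.2495] yaw 1.4432 tilt(x,y of tool) [-0.0017 -0.0028] g 0.0399 0.0
yellow [356. 189.] [([344, 82, 29, 195, 3646], [356.9, 170.2])]
yellow [ 0.5661 -0.2326] [0.2968 0.0291] 82.25
green [379. 208.] [([370, 153, 15, 103, 827], [377.1, 201.9])]
green [ 0.5816 -0.2335] [0.1333 0.0106] 82.21
drawer_handle [(0.55, array([376.8, 203.4]), array([ 0.5832, -0.2315,  0.072 ]))]
stripe [(0.56, array([361.1, 190.2]), array([ 0.5732, -0.2348,  0.    ]))]
drawer [(0.64, array([408. , 187.6]), array([ 0.6424, -0.2396,  0.    ]))]
```

```bash
python3 -m creep '[0.03,-0.02,-0.02,-0.008,0.04, 0.06,-0.045,-0.04,-0.008,0.04, 0.068,-0.052,-0.075,-0.008,0.04, 0.068,-0.052,-0.11,-0.008,0.04, 0.068,-0.052,-0.13,-0.008,0.04, 0.068,-0.052,-0.13,-0.008,0.04, 0.068,-0.052,-0.13,-0.008,0.04]'|head -2
python3 hd.py; python3 - <<'E'
from h import *
import pickle,glob
print(tri([pickle.load(open(f,"rb"))[0] for f in sorted(glob.glob("r*.pkl"))]))
E
```

```text
clock: 31.1
eef_pos: [0.5804, -0.2336, 0.1188]
31.1 q [-0.381  0.537  0.229  1.268 -0.003  1.327] p [ 0.5804 -0.2336  0.1188] yaw 1.4336 tilt(x,y of tool) [-0.0016 -0.0055] g 0.0398 0.0
yellow [301. 185.] [([283, 18, 35, 290, 7597], [300.5, 149.0])]
yellow [ 0.5659 -0.2322] [0.298  0.0291] 82.24
green [322. 214.] [([312, 123, 14, 164, 2160], [318.6, 202.8])]
green [ 0.5825 -0.2334] [0.1328 0.01  ] 82.52
drawer_handle []
stripe [(0.69, array([304.1, 187. ]), array([ 0.5674, -0.2343,  0.    ]))]
drawer [(0.96, array([376.3, 185.9]), array([ 0.6406, -0.2432,  0.    ]))]Traceback (most recent call last):
  File "<stdin>", line 3, in <module>
IndexError: list index out of range
```

```bash
python3 -m creep '[0.0015,0,-0.03,0.002,0.04, 0.0015,0,-0.055,0.002,0.04, 0.0015,0,-0.075,0.002,0.04, 0.0015,0,-0.081,0.002,0.04, 0.0015,0,-0.081,0.002,0.04, 0.0015,0,-0.081,0.002,0.04]'; python3 -m creep '[0,0,0,0,0.025, 0,0,0,0,0.015, 0,0,0,0,0.008, 0,0,0,0,0.005, 0,0,0,0,0.005, 0,0,0,0,0.005]'
```

```text
clock: 31.85
eef_pos: [0.5836, -0.2348, 0.0403]
tool_rot: [0.754, 0.657, -0.001, 0.001]
ft_force: [-0.1, 0.2, 1.5]
grip_width: 0.0399
grasp_force: 0.0
clock: 32.35
eef_pos: [0.5812, -0.2347, 0.041]
tool_rot: [0.754, 0.657, -0.003, -0.0]
ft_force: [-6.9, 0.9, 6.7]
grip_width: 0.0102
grasp_force: 60.4
```

```bash
python3 -m creep '[-0.008,0.0011,0,0,0.005, -0.017,0.0023,0,0,0.005, -0.026,0.0035,0,0,0.005, -0.035,0.0047,0,0,0.005, -0.044,0.006,0,0,0.005, -0.053,0.0072,0,0,0.005, -0.062,0.0084,0,0,0.005, -0.069,0.0094,0,0,0.005, -0.071,0.0097,0,0,0.005, -0.071,0.0097,0,0,0.005]'; python3 -m creep '[0,0,0,0,0.005,0,0,0,0,0.005,0,0,0,0,0.005]'; sed -i 's/^import pickle.*//' hd.py; python3 hd.py
python3 - <<'E'
from h import *
for n in ("top","scene"):
    c=cam(n); out=[]
    for t in ("drawer","stripe","drawer_handle"): out.append((t,[(round(r["score"],2),onz(c,np.array(r["centre"])*[640,400],.072 if "_" in t else 0).round(4)) for r in bot.place_of(n,t)[:1]]))
    print(n,out)
E
```

```text
clock: 33.18
eef_pos: [0.515, -0.2258, 0.0411]
tool_rot: [0.753, 0.657, 0.0, 0.003]
ft_force: [5.8, -1.2, -1.9]
grip_width: 0.0098
grasp_force: 59.6
clock: 33.43
eef_pos: [0.5157, -0.2258, 0.041]
tool_rot: [0.753, 0.658, 0.001, 0.003]
ft_force: [5.8, -0.8, -2.8]
grip_width: 0.01
grasp_force: 59.6
33.43 q [-0.412  0.475 -0.092  0.997 -0.002  1.295] p [ 0.5157 -0.2258  0.041 ] yaw 1.4352 tilt(x,y of tool) [-0.0036  0.0058] g 0.01 59.6
yellow [380. 212.] [([367, 0, 54, 131, 4579], [389.6, 53.3]), ([359, 161, 27, 137, 2503], [371.3, 225.2])]
yellow [ 0.5702 -0.2017] [0.2177 0.0298] 82.2
green [450. 266.] [([306, 133, 23, 227, 4646], [317.3, 241.6])]
green [ 0.5171 -0.2228] [0.1301 0.0116] 82.73
drawer_handle [(0.6, array([319.3, 262.1]), array([ 0.5178, -0.2274,  0.072 ]))]
stripe [(0.85, array([384.7, 211.2]), array([ 0.5689, -0.2326,  0.    ]))]
drawer [(0.6, array([390.1, 210.7]), array([ 0.573 , -0.2327,  0.    ]))]
top [('drawer', [(0.79, array([ 0.5637, -0.2269,  0.    ]))]), ('stripe', [(0.67, array([ 0.5731, -0.2288,  0.    ]))]), ('drawer_handle', [(0.62, array([ 0.5128, -0.2231,  0.072 ]))])]
scene [('drawer', [(0.65, array([ 0.579 , -0.2395,  0.    ]))]), ('stripe', []), ('drawer_handle', [(0.75, array([ 0.5141, -0.2315,  0.072 ]))])]
```

```bash
python3 -m creep '[-0.003,0.0004,0,0,0.005, -0.006,0.0008,0,0,0.005, -0.006,0.0008,0,0,0.005, -0.006,0.0008,0,0,0.005, -0.006,0.0008,0,0,0.005, -0.006,0.0008,0,0,0.005, -0.006,0.0008,0,0,0.005, -0.006,0.0008,0,0,0.005, -0.006,0.0008,0,0,0.005]'; python3 hd.py
python3 - <<'E'
from h import *
c=cam("top")
for nm,xy,z in (("pile",(.474,.408),.048),):
    m=blob(c,"light",proj(c,[*xy,z])); print(int((m>0).sum()),*[np.round(v,4) for v in fitbox([c],[m],(*xy,.17),z)])
for t in ("moka","spice_jar","mug"): print(t,[(round(r["score"],2),onz(c,np.array(r["centre"])*[640,400],0).round(3)) for r in bot.place_of("top",t)[:1]])
E
```

```text
clock: 34.78
eef_pos: [0.5098, -0.2251, 0.041]
tool_rot: [0.753, 0.658, 0.001, 0.003]
ft_force: [6.0, -0.5, -0.6]
grip_width: 0.0099
grasp_force: 59.6
34.78 q [-0.415  0.465 -0.108  0.99  -0.002  1.292] p [ 0.5098 -0.2251  0.041 ] yaw 1.4352 tilt(x,y of tool) [-0.0036  0.006 ] g 0.0099 59.6
yellow [387. 212.] [([375, 0, 56, 131, 3974], [398.9, 46.8]), ([365, 161, 21, 137, 1560], [374.7, 226.7])]
yellow [ 0.5703 -0.2017] [0.2178 0.0298] 82.24
green [461. 266.] [([306, 133, 23, 227, 4674], [317.3, 241.8])]
green [ 0.5112 -0.2219] [0.1301 0.0115] 82.84
drawer_handle [(0.89, array([321.4, 257.7]), array([ 0.5135, -0.224 ,  0.072 ]))]
stripe [(0.9, array([390.1, 211.8]), array([ 0.5672, -0.2329,  0.    ]))]
drawer [(0.81, array([387.4, 213.8]), array([ 0.565 , -0.2343,  0.    ]))]
971 [0.4695 0.41   0.1772] 0.0822
moka [(0.63, array([0.77 , 0.079, 0.   ]))]
spice_jar [(0.72, array([0.727, 0.272, 0.   ]))]
mug [(0.9, array([ 0.581, -0.514,  0.   ]))]
```

```bash
python3 -c "
from workcell import bot; print(bot.job_done())"
```

```text
the job is handed in; nothing more can be done
None
```

The job is handed in at about 35 s on the clock: both light boards are piled flush on the dark one and let go, and the gripper is holding the green handle with the drawer's front panel within about 2 mm of the yellow stripe's middle line by camera; the coffee pot, spice jar and mug were not touched, and no verdict came back.

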